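# Set the sample cabinet's self-closing door on its half-open stop pin

### The job

The frosted sliding door of the ring cabinet pulls itself shut, and it has to stay half open so that the copper rings can be got at. With the fingers, push the door open past the middle one of the three sprung stop pins on the cabinet top, then let go so that the door springs back and is left standing against that middle pin. Leave the red cap, the spatula, the mallet and the rings where they are.

Things in the scene. Friction and masses are not known exactly. Their poses are not given: they have to be found in the camera images.
- cabinet: Clear acrylic humid cabinet, fixed on the cart, 220 deep (x) x 500 wide (y) x 190 mm high; door hardware and pins on top reach z = 220 mm. Origin: centre of its underside, at cart height. x points from the front (door side, nearer the robot) to the back, y along the front to the left seen from the robot. A 260 mm wide frosted door hangs in front (outer face at x = -127 mm) and slides along y.
- door: The frosted door. Origin at cart height at the middle of its width, axes as the cabinet's. It slides along cabinet y only: closed (origin at y = -120 mm, over the right half of the front) to an end stop 210 mm further along +y. A spring pulls it shut with 4 N when closed, 7 N at the end; a damper adds 18 N per m/s and slows the return to about 0.3 m/s; each pin it rides over adds up to 3 N.
- push_face (a point): Where a fingertip pushes towards the cabinet's +y: on the square -y face of the door's aluminium finger pull, a solid wedge 36 mm out from the door, z = 90 to 200 mm, sloping back to the door over 75 mm on its +y side (too slanted to pinch). The point is midway out, 18 mm in front of the door, at z = 175 mm. Free space above it and on its -y side. Axes parallel to the cabinet's.
- heel (a point): Centre of the square rear face (heel, facing the cabinet's -y) of the door's steel catch shoe, 203 mm above the cart. The shoe is 40 mm long towards +y and rides over the stop bar; its ramped front presses pins down. Once the heel is past a pin, that pin springs up behind it and holds the door on its way back. Axes parallel to the cabinet's.
- stop_bar: Steel bar 28 x 210 x 6 mm flat on the cabinet's top behind the rail, along the cabinet's y; its place along y varies. Origin: centre of its underside, axes as the cabinet's. It carries three round-headed steel stop pins, 12 mm in diameter, 14 mm high, 45 mm apart; the door passes the first (-y), the middle, then the last. A door pushed past the last pin stays there until that pin is pressed down.
- middle_pin (a point): On the axis of the middle stop pin, half-way up its exposed part, fixed to the bar. Axes parallel to the cabinet's. When the door stands on this pin, the heel lies 6 mm (the pin's radius) beyond this point along the cabinet's +y.
- last_pin (a point): The same point of the last stop pin (45 mm beyond the middle pin along +y).
- cap: Red plastic ring cap, a disc 74 mm in diameter and 12 mm high, lying in front of the cabinet; origin at the centre of its underside. To be left alone.
- spatula: Chrome lab spatula, 233 mm long, up to 20 mm wide and 11 mm high, lying in front of the cabinet; origin under its shaft. To be left alone.
- mallet: Black rubber mallet, head 56 mm in diameter and 90 mm long, handle 265 mm long, lying in front of the cabinet's left part, up to 57 mm high; origin under the head's centre. To be left alone.
- ring0: Copper sampling ring, 66 mm outside diameter, 20 mm high, standing on the floor of the cabinet behind the door (nearest the right end); origin at the centre of its underside. To be left alone.
- ring1: The next copper sampling ring to the left, the same.
- ring2: The third copper sampling ring, the same.
- ring3: The fourth copper sampling ring, the same.

How it is judged:
By the outcome, as a careful person would: the job done as asked, in the order asked, and still so for the second after the job is handed in, with the robot touching nothing.
It also fails if it takes over 32 s, if anything falls off the work surface, if the arm or the gripper's body presses on something with over 40 N, if the wrist force passes 120 N, or if a joint passes its speed limit or range.

### The arm

A 6-joint arm with a two-finger parallel gripper is mounted at the origin on the work surface. World frame = base frame: x ahead of the robot, y to its left, z up, the work surface at z = 0. Lengths are in m, angles in degrees, forces in N, time in s.
With the tool pointing down it reaches from about 0.3 to 0.75 m from the base axis. Payload 8.5 kg.
Tool frame: the origin (TCP) lies at the very end of the fingers, on their centre line; the grasp point (between the pads) lies 19 mm behind it (pinch_z is the distance from the TCP to the grasp point, in m); y points along the fingers, x is the direction in which the jaws open and shut, and the axes are right-handed (so a half turn about y gives the same grasp; the last joint's range is limited). The gripper opens to 88 mm and grips with 3 to 60 N. Pads are 18 mm wide; open, the fingers measure 123 mm over their backs; the gripper's body (75 mm by 187 mm) begins 45 mm behind the grasp point.
Start: joints at [-84.127, 21.807, 74.336, -0, 83.858, -12.336], TCP at [0.172, -0.522, 0.239] pointing down, gripper open.
Joint ranges: [-178.18, 178.18], [-50.72, 133.34], [12.68, 142.11], [-81.47, 261.47], [9.98, 163.14], [-165.26, 165.26]. Speed limits (degrees/s): [136.94, 136.94, 180, 180, 180, 180].

### API

Orientations are given as [roll, pitch, yaw] about the fixed x, y, z axes, in that order (R = Rz(yaw) Ry(pitch) Rx(roll)).
In Python, from rig import * gives the robot as it stands.
- The arm moves only by the tool move_arm, never from a script. Its argument "targets" is a list of rows, each an object of numbers: "x", "y", "z": the shift along the tool's x, y, z in cm; "spin": the turn about the tool's y in degrees. A call has 1 to 5 rows; each row is the pose to reach, as a shift and turn from the pose commanded when the call began, along the tool's axes at that moment; what a row does not reach only later rows make up. A row lasts 1/12 s, in which the tool goes at most 41.7 mm and 7.16 degrees, less where a joint would pass 70% of its speed; a pose out of reach is approached as far as the arm can. A call with a gripper value outside its range is refused whole. "fingers" is the opening, from 0 (shut) to 1 (fully open), set as the call begins (left out, the last holds). The fingers move at their own pace and stop on an object; "grip_force" is the grip in N (left out, the last holds). Time passes only in rows, so rows that repeat a pose let the fingers close. It gives the time, the measured TCP pose, the force and the opening at its end, in the units of the state.
- get_state(): the state, without advancing time (a new reading comes with each control period).
- grab_frame(name): name is "side" or "top" or "wrist"; returns a dict with "image" (384x512x3 uint8, red, green, blue), "K" (3x3 intrinsics, pixels), "view" (4x4, takes a point from world to camera coordinates); the wrist camera has in their place "T_tool_cam" (4x4, takes a point from camera to tool coordinates, whose origin is the TCP and whose axes are the tool frame's). Camera axes: x right, y up, looking along -z (the intrinsics and any distortion apply to the point x, -y, -z); pixel columns grow to the right and rows downward; lengths in m; the calibration is good to about 2 mm. A picture is of the moment at which its call begins: read the wrist's pose just before it. There is no depth.
- close_job(): hands the job in, once; it reports no verdict.
Trained networks look in the newest picture that a camera, given by its name, has taken for a name from the list of things; names that differ only in an ending like _2 or _b are one class to them, and where a whole thing is asked for, a point or a joint stands for the part that bears it (a point fixed in the world has none). Each returns a list of dicts, best first, with "p" (0 to 1); they miss things now and then, are a little off and sometimes report something else, mostly with a low value. They report only what shows in the picture. A call takes as long as a camera call.
- regions_of(camera, thing): "region" (384x512 bool, what is visible of it) and "extent" ([left, top, right, bottom] in pixels, round what is visible of it).
- spot_point(camera, thing): "point" ([column, row] in pixels: a listed point, or the origin of a listed thing).
The state is a dict: "time_s": time; "joints": joint angles; "joint_velocities": joint speeds; "joint_torque": joint torques, N m; "tcp_pos": TCP position; "eef_rot": TCP orientation; "force": force on the tool from outside, world axes, zero at the start; "moment": the same for the moment, N m; "width": opening from 0.0 (shut) to 1.0 (fully open).
Only numpy, scipy, OpenCV 4.12 (cv2) and the standard library are available. Lean on these libraries where they do the work, as an engineer would, in place of code of your own. Each camera call takes 0.05 s, during which the arm holds its last target.

## Working session

There is one attempt and no reset: what is moved stays moved. The work goes in short steps, Python scripts to look and compute and a tool call to move; the robot and the scene stay as the last step left them, time stands still between calls to the robot, and variables do not carry over. Pictures are saved under pics/ and viewed, and the job is handed in when it is done.

Besides the shell and the picture viewer there is one more tool, called after ">>>" as name([rows], argument=value, ...), one row to a line, values as JSON. move_arm: Moves the arm, as the interface text tells. Its arguments: {"type":"object","properties":{"targets":{"type":"array"},"fingers":{"type":"number"},"grip_force":{"type":"number"}},"required":["targets"]}

```bash
mkdir -p pics; ls; cat > h.py <<'E'
from rig import *
import numpy as np, cv2
def save(f,n): cv2.imwrite('pics/'+n, cv2.cvtColor(f['image'],cv2.COLOR_RGB2BGR))
def ray(f,px):
    K=np.array(f['K']);V=np.array(f['view']);
    d=np.linalg.inv(K)@np.array([px[0],px[1],1.]); d=np.array([d[0],-d[1],-d[2]])
    R=V[:3,:3]; c=-R.T@V[:3,3]; return c,R.T@d
def atz(f,px,z):
    c,d=ray(f,px); return c+d*(z-c[2])/d[2]
def tri(rs):
    A=0;b=0
    for c,d in rs:
        d=d/np.linalg.norm(d);P=np.eye(3)-np.outer(d,d);A=A+P;b=b+P@c
    return np.linalg.solve(A,b)
E
python3 - <<'E'
from h import *
print(get_state())
fs={}
for n in ['side','top']:
    f=grab_frame(n); fs[n]=f; save(f,n+'0.png'); print(n,{k:(np.array(v).round(4).tolist()) for k,v in f.items() if k!='image'})
for t in ['push_face','heel','middle_pin','last_pin','stop_bar','door','cabinet','cap','mallet','spatula']:
    rs=[]
    for n in fs:
        r=spot_point(n,t)
        print(t,n,[(np.round(q['point'],1).tolist(),round(q['p'],2)) for q in r[:2]])
        if r: rs.append(ray(fs[n],r[0]['point']))
    if len(rs)==2: print('   tri',tri(rs).round(4))
E
```

```text
pics
{'time_s': 0.0, 'joints': array([-8.41268890e+01,  2.18408092e+01,  7.43840273e+01,  1.70911626e-03,
        8.38571619e+01, -1.23358169e+01]), 'joint_velocities': array([-0.02145196, -0.00595353,  0.00151166,  0.03882835, -0.07824258,
       -0.12247647]), 'joint_torque': array([ 2.07101657e-04, -4.37923479e+01, -2.24554628e+01,  7.12920050e-02,
        3.52676748e-02, -9.54937036e-05]), 'tcp_pos': array([ 0.1718418 , -0.52217941,  0.23814374]), 'eef_rot': array([-8.99808219e+01,  7.97422519e-02, -7.17912428e+01]), 'force': array([-0.37476578,  0.156957  ,  0.26409775]), 'moment': array([ 0.00154225,  0.03189837, -0.00527816]), 'width': 0.9997228280090521}
side {'K': [[421.0388, 0.0, 258.429], [0.0, 421.0388, 187.9828], [0.0, 0.0, 1.0]], 'view': [[0.9923, -0.1235, -0.01, -0.579], [0.1199, 0.9365, 0.3294, -0.1863], [-0.0313, -0.3281, 0.9441, -1.3233], [0.0, 0.0, 0.0, 1.0]]}
top {'K': [[403.6083, 0.0, 255.1157], [0.0, 403.6083, 192.7794], [0.0, 0.0, 1.0]], 'view': [[0.0044, -0.9999, 0.0146, 0.0302], [0.9919, 0.0062, 0.1269, -0.5867], [-0.127, 0.0139, 0.9918, -1.0813], [0.0, 0.0, 
[... 364 characters left out ...]
.5], 0.73)]
last_pin top [([246.7, 182.5], 0.66)]
   tri [0.5954 0.0571 0.1932]
stop_bar side [([253.1, 200.7], 0.95), ([254.1, 248.5], 0.25)]
stop_bar top [([260.6, 180.2], 0.77)]
   tri [0.5832 0.0188 0.2126]
door side [([230.6, 275.1], 0.47)]
door top [([301.6, 210.3], 0.95), ([245.6, 178.7], 0.16)]
   tri [ 0.511  -0.1234 -0.0413]
cabinet side []
cabinet top []
cap side [([205.6, 287.2], 0.68)]
cap top [([327.3, 259.8], 0.63)]
   tri [ 0.4008 -0.1728 -0.0072]
mallet side [([217.2, 151.7], 0.73)]
mallet top [([171.7, 234.9], 0.95), ([262.6, 179.0], 0.4)]
   tri [ 0.4732  0.2684 -0.0005]
spatula side [([218.8, 219.0], 0.61)]
spatula top [([254.8, 238.7], 0.7)]
   tri [0.4603 0.0331 0.0034]
```

```bash
python3 - <<'E'
import cv2
a=cv2.imread('pics/side0.png');b=cv2.imread('pics/top0.png')
cv2.imwrite('pics/s1.png',cv2.resize(a[120:360,140:400],None,fx=2.4,fy=2.4,interpolation=2))
cv2.imwrite('pics/t1.png',cv2.resize(b[120:320,130:400],None,fx=2.8,fy=2.8,interpolation=2))
E
```

```text
(no output)
```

View pics/s1.png

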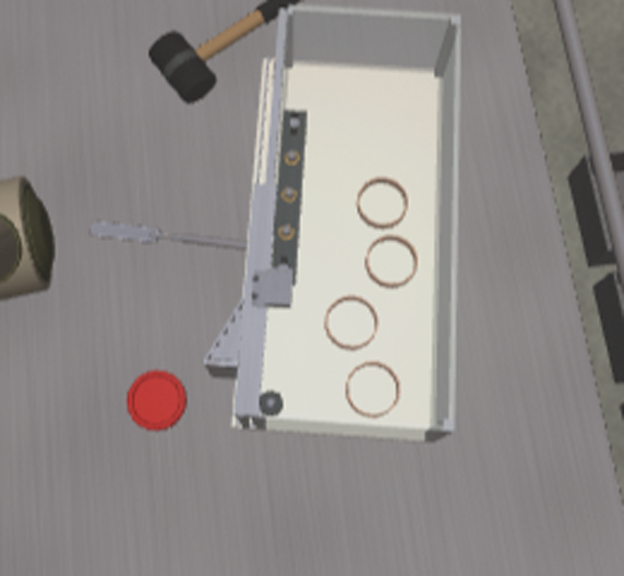

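View pics/t1.png

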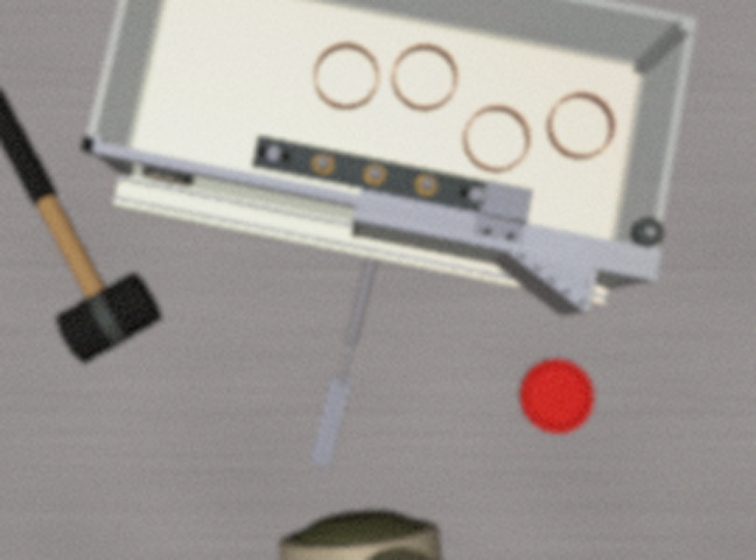

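View pics/side0.png

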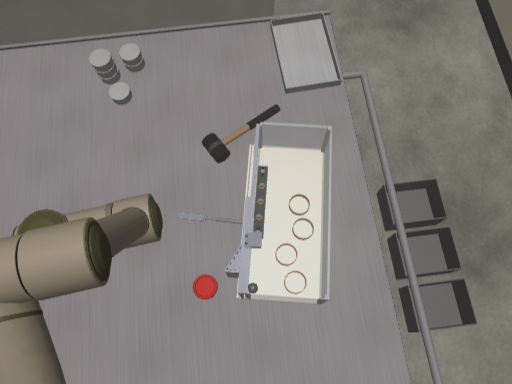

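```bash
python3 - <<'E'
from h import *
fs={n:grab_frame(n) for n in ['side','top']}
pts={'mid':(.203,(260.4,200.8),(263.9,182.5)),'first':(.203,(259.2,216.3),(282.5,185.7)),'last':(.203,(261.7,185.4),(245,177.9)),
'heel_net':(.203,(254.9,244),(321.4,195.8)),'heel_eye':(.208,(255,247),(318,194)),
'push_net':(.175,(229.3,273.3),(341.1,223.2)),
'wedge_tip':(.2,(140+205/2.4,120+363/2.4),(130+580/2.8,120+312/2.8)),
'backL':(.19,(140+457/2.4,120+15/2.4),(0,0)),'backR':(.19,(140+450/2.4,120+428/2.4),(130+692/2.8,120+18/2.8)),
'cap0':(0.,(205.6,287.2),(327.3,259.8)),'cap_eye':(.012,(140+157/2.4,120+400/2.4),(130+557/2.8,120+396/2.8))}
for k,(z,a,b) in pts.items(): print(k,atz(fs['side'],a,z).round(4),atz(fs['top'],b,z).round(4),tri([ray(fs['side'],a),ray(fs['top'],b)]).round(3))
E
```

```text
mid [0.5928 0.0141 0.203 ] [0.59  0.015 0.203] [0.592 0.015 0.198]
first [ 0.584  -0.0291  0.203 ] [ 0.5826 -0.029   0.203 ] [ 0.583 -0.029  0.201]
last [0.602  0.0581 0.203 ] [0.6007 0.0598 0.203 ] [0.602 0.06  0.198]
heel_net [ 0.5633 -0.1031  0.203 ] [ 0.5591 -0.1208  0.203 ] [ 0.559 -0.113  0.242]
heel_eye [ 0.5626 -0.1121  0.208 ] [ 0.5627 -0.112   0.208 ] [ 0.563 -0.112  0.208]
push_net [ 0.4865 -0.1669  0.175 ] [ 0.4963 -0.1724  0.175 ] [ 0.491 -0.169  0.196]
wedge_tip [ 0.4785 -0.1641  0.2   ] [ 0.4757 -0.157   0.2   ] [ 0.477 -0.161  0.18 ]
backL [0.827  0.2207 0.19  ] [1.0527 0.6805 0.19  ] [0.6   0.013 0.939]
backR [ 0.7312 -0.2638  0.19  ] [ 0.7329 -0.263   0.19  ] [ 0.732 -0.263  0.189]
cap0 [ 0.4002 -0.174   0.    ] [ 0.4026 -0.171   0.    ] [ 0.401 -0.173 -0.007]
cap_eye [ 0.4012 -0.1739  0.012 ] [ 0.3986 -0.1731  0.012 ] [ 0.4   -0.174  0.008]
```

>>> move_arm([
  {"x":-1.7,"z":3.6,"spin":6},
  {"x":-3.4,"z":7.2,"spin":12},
  {"x":-5.1,"z":10.8,"spin":18},
  {"x":-6.8,"z":14.4,"spin":24},
  {"x":-8.5,"z":18,"spin":29.6},
], fingers=0, grip_force=40)

```text
invalid input
```

>>> move_arm([
  {"x":-1.7,"y":0,"z":3.6,"spin":6},
  {"x":-3.4,"y":0,"z":7.2,"spin":12},
  {"x":-5.1,"y":0,"z":10.8,"spin":18},
  {"x":-6.8,"y":0,"z":14.4,"spin":24},
  {"x":-8.5,"y":0,"z":18,"spin":29.6},
], fingers=0, grip_force=40)

```text
time_s: 1.62
tcp_pos: [0.3173, -0.384, 0.2389]
eef_rot: [-90.0, -0.0, -101.7]
force: [0.6, -0.8, 0.9]
width: 0.644
```

>>> move_arm([
  {"x":-3.2,"y":0,"z":2.4,"spin":0},
  {"x":-6.4,"y":0,"z":4.8,"spin":0},
  {"x":-9.6,"y":0,"z":7.2,"spin":0},
  {"x":-12.8,"y":0,"z":9.6,"spin":0},
  {"x":-16,"y":0,"z":12,"spin":0},
])

```text
time_s: 2.03
tcp_pos: [0.4668, -0.2507, 0.239]
eef_rot: [-90.0, -0.0, -101.4]
force: [0.1, -0.8, -0.4]
width: 0.268
```

>>> move_arm([
  {"x":-1,"y":0,"z":0.5,"spin":0},
  {"x":-2,"y":2,"z":0.9,"spin":0},
  {"x":-2,"y":4.5,"z":0.9,"spin":0},
  {"x":-2,"y":7,"z":0.9,"spin":0},
  {"x":-2,"y":7,"z":0.9,"spin":0},
])

```text
time_s: 2.45
tcp_pos: [0.4766, -0.2333, 0.1648]
eef_rot: [-90.4, 0.2, -101.4]
force: [-0.2, 0.7, -0.7]
width: 0.007
```

```bash
python3 - <<'E'
from h import *
fs={}
for n in ['side','top']:
    f=grab_frame(n); fs[n]=f; save(f,n+'1.png')
    for t in ['push_face','heel','middle_pin']:
        print(n,t,[(np.round(q['point'],1).tolist(),round(q['p'],2)) for q in spot_point(n,t)[:2]])
s=get_state();print(s['tcp_pos'],s['eef_rot'],s['force'],s['width'],s['time_s'])
a=cv2.imread('pics/side1.png');b=cv2.imread('pics/top1.png')
cv2.imwrite('pics/st1.png',np.hstack([cv2.resize(a[150:350,180:300],(360,600)),cv2.resize(b[150:350,240:380],(420,600))]))
E
```

```text
side push_face [([232.5, 273.8], 0.6)]
side heel [([253.4, 245.4], 0.65)]
side middle_pin [([262.6, 203.9], 0.94)]
top push_face [([340.2, 225.0], 0.88)]
top heel [([320.1, 195.5], 0.65)]
top middle_pin [([264.3, 179.9], 0.63)]
[ 0.47851234 -0.23483475  0.16977248] [-8.99045130e+01 -5.10498258e-02 -1.01404011e+02] [ 0.2277825  -0.24760042 -0.12812972] 0.006429428444795766 2.85
```

View pics/st1.png

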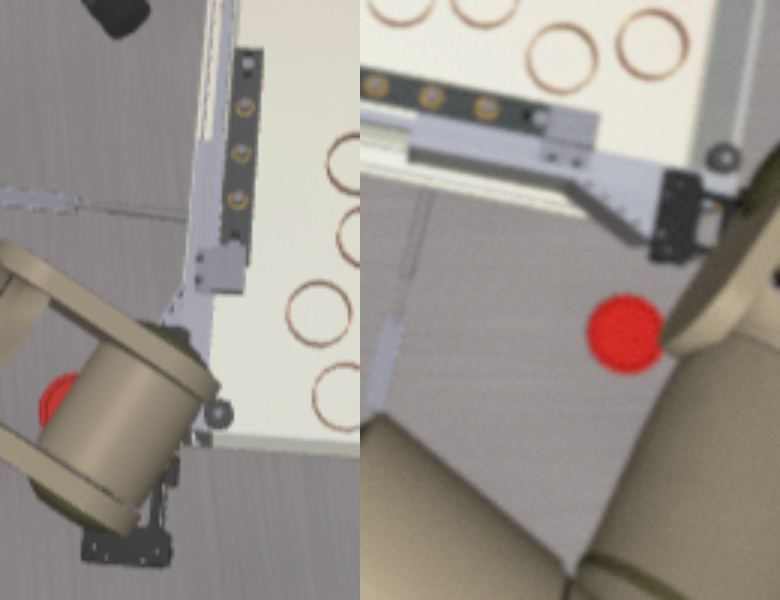

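>>> move_arm([
  {"x":-1.5,"y":0,"z":0,"spin":0},
  {"x":-3,"y":0,"z":0,"spin":0},
  {"x":-4,"y":0,"z":0,"spin":0},
  {"x":-4.2,"y":0,"z":0,"spin":0},
  {"x":-4.2,"y":0,"z":0,"spin":0},
])

```text
time_s: 3.27
tcp_pos: [0.4868, -0.193, 0.1691]
eef_rot: [-90.0, -0.0, -101.3]
force: [0.6, -0.3, -0.7]
width: 0.002
```

>>> move_arm([
  {"x":-0.4,"y":0,"z":0,"spin":0},
  {"x":-0.8,"y":0,"z":0,"spin":0},
  {"x":-1.2,"y":0,"z":0,"spin":0},
  {"x":-1.6,"y":0,"z":0,"spin":0},
  {"x":-2,"y":0,"z":0,"spin":0},
])

```text
time_s: 3.68
tcp_pos: [0.4905, -0.1743, 0.1688]
eef_rot: [-90.0, -0.1, -101.4]
force: [-2.3, -4.2, 0.8]
width: 0.006
```

```bash
cat > look.py <<'E'
from h import *
import sys
k=sys.argv[1]; fs={}
u=np.array([.198,.980])
for n in ['side','top']:
    f=grab_frame(n); fs[n]=f; save(f,n+k+'.png')
    for t in ['heel','middle_pin','last_pin','push_face']:
        print(n,t,[(np.round(q['point'],1).tolist(),round(q['p'],2),np.round(atz(f,q['point'],.175 if t[0]=='p' else .203)[:2]@u,4)) for q in spot_point(n,t)[:2]])
s=get_state();print(s['tcp_pos'],s['eef_rot'],s['force'],s['width'],s['time_s'],'ycab',s['tcp_pos'][:2]@u)
a=cv2.imread(f'pics/side{k}.png');b=cv2.imread(f'pics/top{k}.png')
cv2.imwrite(f'pics/st{k}.png',np.hstack([cv2.resize(a[150:320,180:300],(423,600)),cv2.resize(b[150:300,220:340],(375,468))if 0 else cv2.resize(b[150:350,230:355],(375,600))]))
E
python3 look.py 2
```

```text
side heel [([255.4, 243.1], 0.55, np.float64(0.013))]
side middle_pin [([258.3, 201.0], 0.81, np.float64(0.1302))]
side last_pin [([262.2, 183.8], 0.97, np.float64(0.181))]
side push_face [([233.0, 271.2], 0.76, np.float64(-0.061))]
top heel [([318.5, 189.6], 0.89, np.float64(0.0017))]
top middle_pin [([262.8, 180.6], 0.95, np.float64(0.135))]
top last_pin [([245.5, 179.5], 0.73, np.float64(0.1756))]
top push_face []
[ 0.49050433 -0.17398077  0.1687629 ] [-8.99968612e+01 -2.00143316e-02 -1.01403829e+02] [-1.49340423 -4.93294626  0.12848229] 0.007990879807624179 4.1833 ycab -0.07338129523871863
```

View pics/st2.png

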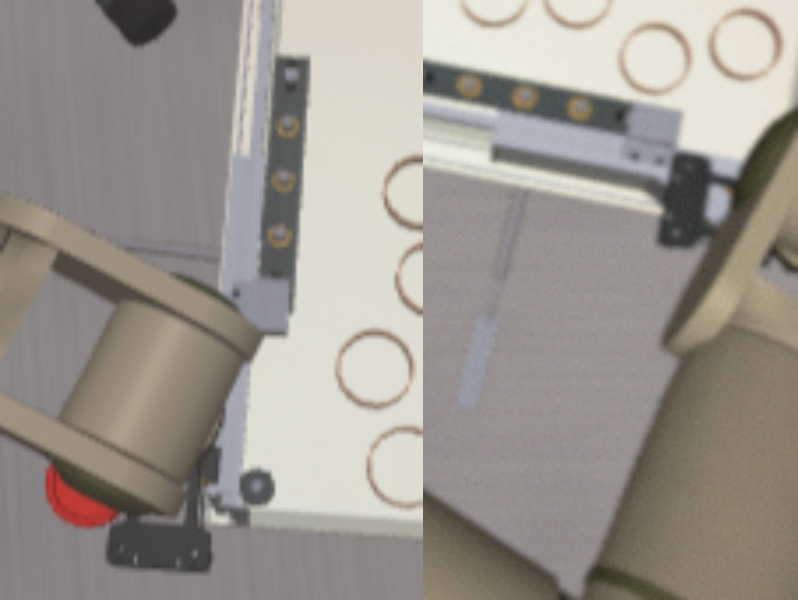

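>>> move_arm([
  {"x":-1.5,"y":0,"z":0,"spin":0},
  {"x":-3,"y":0,"z":0,"spin":0},
  {"x":-4.5,"y":0,"z":0,"spin":0},
  {"x":-6,"y":0,"z":0,"spin":0},
  {"x":-7,"y":0,"z":0,"spin":0},
])

```text
time_s: 4.6
tcp_pos: [0.5041, -0.1055, 0.1688]
eef_rot: [-90.0, -0.2, -101.4]
force: [-2.3, -9.4, -0.2]
width: 0.008
```

>>> move_arm([
  {"x":-1,"y":0,"z":0,"spin":0},
  {"x":-2,"y":0,"z":0,"spin":0},
  {"x":-3,"y":0,"z":0,"spin":0},
  {"x":-4,"y":0,"z":0,"spin":0},
  {"x":-4,"y":0,"z":0,"spin":0},
])

```text
time_s: 5.02
tcp_pos: [0.5121, -0.0651, 0.1688]
eef_rot: [-90.0, -0.0, -101.3]
force: [-2.8, -3.6, -0.3]
width: 0.005
```

```bash
python3 look.py 3
```

```text
side heel [([258.0, 199.6], 0.9, np.float64(0.1342))]
side middle_pin [([258.9, 200.1], 0.87, np.float64(0.1329))]
side last_pin [([260.9, 186.0], 0.91, np.float64(0.1742))]
side push_face [([234.5, 231.9], 0.77, np.float64(0.0457)), ([203.1, 289.0], 0.73, np.float64(-0.113))]
top heel [([271.7, 182.4], 0.58, np.float64(0.1135))]
top middle_pin [([262.4, 182.2], 0.62, np.float64(0.1351))]
top last_pin [([247.1, 177.8], 0.77, np.float64(0.1727)), ([270.7, 182.8], 0.27, np.float64(0.1156))]
top push_face []
[ 0.51195361 -0.06598504  0.16871176] [-9.00429480e+01  2.19364055e-03 -1.01408522e+02] [-3.8190347  -4.03221089  1.17442399] 0.005467272577533726 5.5167 ycab 0.036701473701952786
```

View pics/st3.png

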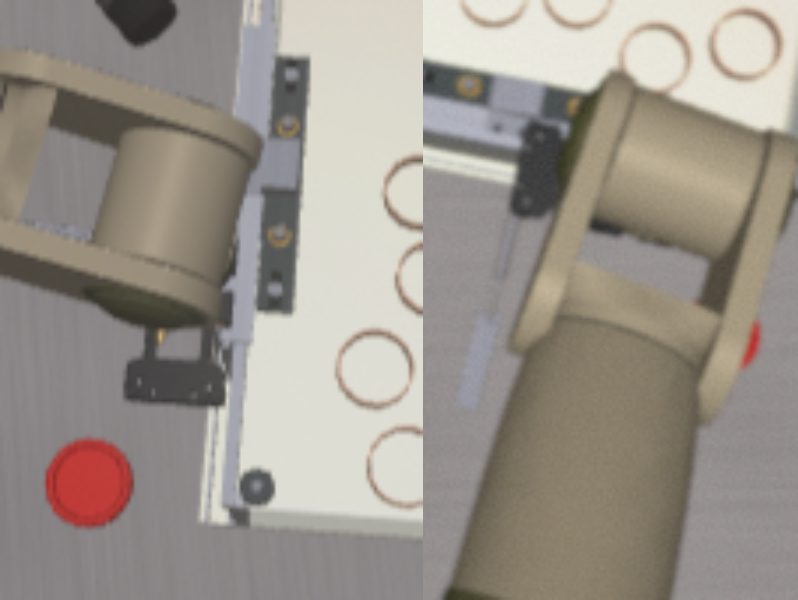

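>>> move_arm([
  {"x":-1,"y":0,"z":0,"spin":0},
  {"x":-2,"y":0,"z":0,"spin":0},
  {"x":-3,"y":0,"z":0,"spin":0},
  {"x":-3.9,"y":0,"z":0,"spin":0},
  {"x":-3.9,"y":0,"z":0,"spin":0},
])

```text
time_s: 5.93
tcp_pos: [0.5197, -0.0272, 0.1687]
eef_rot: [-90.1, -0.0, -101.4]
force: [-3.4, -5.6, 0.8]
width: 0.004
```

```bash
python3 look.py 4
```

```text
side heel [([260.6, 190.4], 0.97, np.float64(0.1613))]
side middle_pin [([259.6, 198.5], 0.94, np.float64(0.1376))]
side last_pin [([259.5, 187.3], 0.73, np.float64(0.1701)), ([257.9, 199.9], 0.58, np.float64(0.1333))]
side push_face [([236.5, 218.5], 0.96, np.float64(0.0839))]
top heel [([254.0, 181.1], 0.94, np.float64(0.1551))]
top middle_pin [([264.0, 181.5], 0.72, np.float64(0.1318)), ([326.7, 258.0], 0.19, np.float64(-0.0461))]
top last_pin [([242.0, 182.0], 0.78, np.float64(0.1824))]
top push_face []
[ 0.51949027 -0.02794523  0.16872217] [-9.00641048e+01 -2.87239106e-02 -1.01406068e+02] [-4.37834739 -5.46623612  1.57978233] 0.004054817656833727 6.4333 ycab 0.07547274983095913
```

View pics/st4.png

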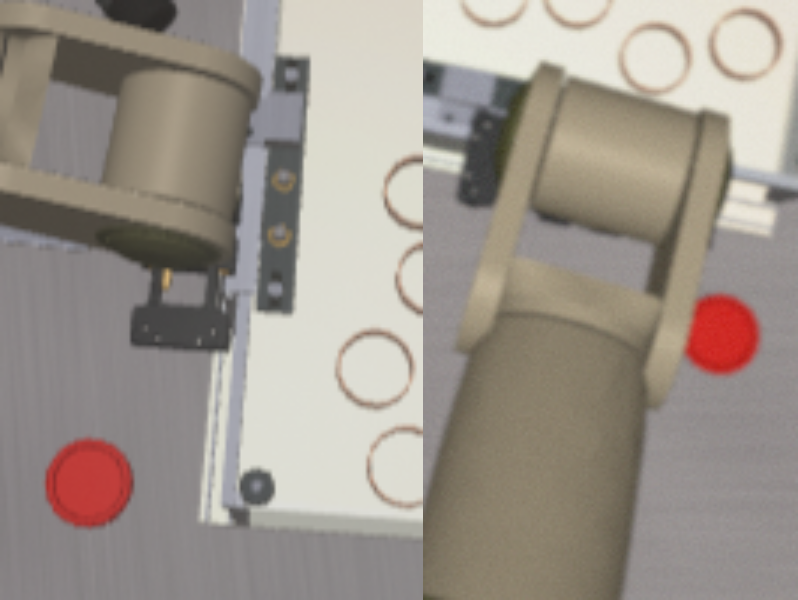

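The heel edge (row 143 in the side crop) is past the middle pin (row 180), which is visible and free. The last pin is still covered by the shoe, so I'm letting go now.

>>> move_arm([
  {"x":2,"y":0,"z":0,"spin":0},
  {"x":5,"y":0,"z":0,"spin":0},
  {"x":8,"y":0,"z":0,"spin":0},
  {"x":10,"y":0,"z":0,"spin":0},
  {"x":10,"y":0,"z":0,"spin":0},
])

```text
time_s: 6.85
tcp_pos: [0.5001, -0.1283, 0.1687]
eef_rot: [-90.0, 0.0, -101.6]
force: [0.2, 0.4, -0.3]
width: 0.003
```

>>> move_arm([
  {"x":2,"y":-3,"z":-1,"spin":0},
  {"x":4,"y":-6,"z":-2,"spin":0},
  {"x":6,"y":-9,"z":-4,"spin":0},
  {"x":8,"y":-9,"z":-7,"spin":0},
  {"x":10,"y":-9,"z":-10,"spin":0},
])

```text
time_s: 7.27
tcp_pos: [0.3823, -0.2038, 0.2601]
eef_rot: [-89.8, -0.0, -101.3]
force: [-0.2, -0.6, 0.2]
width: 0.009
```

```bash
python3 look.py 5
```

```text
side heel [([259.2, 195.5], 0.85, np.float64(0.1462)), ([221.3, 219.5], 0.51, np.float64(0.0707))]
side middle_pin [([259.7, 201.6], 0.69, np.float64(0.1288))]
side last_pin [([257.6, 186.9], 0.76, np.float64(0.1709))]
side push_face [([236.9, 224.4], 0.95, np.float64(0.0672)), ([259.6, 199.5], 0.41, np.float64(0.1436))]
top heel [([264.0, 181.3], 0.88, np.float64(0.1319))]
top middle_pin [([262.5, 180.2], 0.69, np.float64(0.1359))]
top last_pin [([245.8, 180.6], 0.9, np.float64(0.1743)), ([171.0, 238.1], 0.68, np.float64(0.3162))]
top push_face [([282.1, 212.5], 0.84, np.float64(0.0737))]
[ 0.38310494 -0.2034692   0.25853494] [-9.00129440e+01  2.27397285e-02 -1.01309185e+02] [ 0.89623389  0.48359058 -0.15516008] 0.0042960595483491895 7.7667 ycab -0.123545033424974
```

View pics/st5.png

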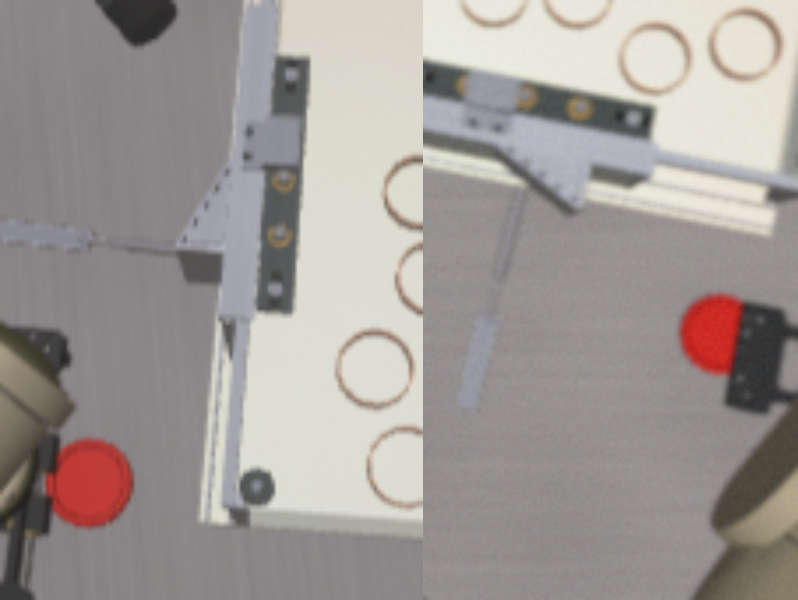

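View pics/side5.png

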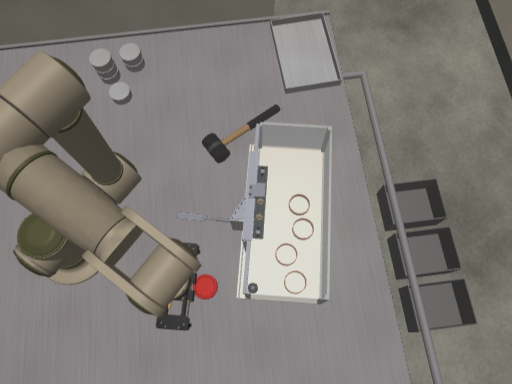

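The heel rests on the middle pin. In the side crop the heel edge is at row 168, just past the pin at row 180, and the first and middle pins are free. The arm is clear.

```bash
python3 - <<'E'
from h import *
print(get_state()['time_s'],close_job())
E
```

```text
the job is handed in; nothing more can be done
7.7667 None
```

The door is standing half open against the middle stop pin, and the job was handed in at 7.8 s of the 32 s allowed.

- **How it was done:** I closed the fingers and pushed on the finger pull until the heel was about 25 mm past the middle pin and about 20 mm short of clearing the last one. I then backed the fingers off along -y, and the door sprang back onto the pin.
- **Door position:** In the last pictures the heel lies just beyond the middle pin. The mean of the two cameras' network readings puts it about 7 mm past, against an expected 6 mm.
- **Disagreement:** Taken one at a time, the two cameras' network readings differ by more than 10 mm (+17 mm from the side, -4 mm from the top). I relied on the picture itself, where the heel edge is hard against the middle pin and the first and middle pins are uncovered.
- **Other objects:** The cap, spatula, mallet and rings look unmoved; I compared them by eye and did not measure them.
- **Forces:** The largest force I read was about 10 N. The gripper was clear of everything at hand-in, reading about 1 N, which is its resting noise.

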